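# Press a ball sensor into the sprung test cradle and hold it there

### The arm

A 6-joint arm with a two-finger parallel gripper is mounted at the origin on the work surface. World frame = base frame: x ahead of the robot, y to its left, z up, the work surface at z = 0. Lengths are in m, angles in degrees, forces in N, time in s.
With the tool pointing down it reaches from about 0.375 to 0.9 m from the base axis. Payload 3.1 kg.
Tool frame: the origin (TCP) lies at the very end of the fingers, on their centre line; the grasp point (between the pads) lies 19 mm behind it; z points along the fingers, y is the line along which they close (so a half turn about z gives the same grasp; the last joint's range is limited). The gripper opens to 87 mm and grips with 3 to 60 N. Pads are 19 mm wide; open, the fingers measure 117 mm over their backs; the gripper's body (75 mm by 190 mm) begins 51 mm behind the grasp point.
Start: joints at [-84.253, 30.224, 82.088, -0, 67.689, -10.227], TCP at [0.172, -0.601, 0.223] pointing down, gripper open.
Joint ranges: [-176.69, 176.69], [-43.24, 126.21], [12.49, 139.97], [-82, 262], [0, 151.66], [-163.58, 163.58]. Speed limits (degrees/s): [159.86, 159.86, 180, 180, 180, 180].

### API

Orientations are given as [roll, pitch, yaw] about the fixed x, y, z axes, in that order (R = Rz(yaw) Ry(pitch) Rx(roll)).
In Python, from plant import sense, eyes, workorder gives the robot as it stands.
- The arm moves only by the shell command python3 -m jog 'ROWS' [FORCE]. ROWS is JSON, a list of rows, each a list of 3 entries, a list of its own where there are three numbers: the opening, from -1 (shut) to 1 (fully open), then the shift along the tool's x, y, z in cm, then the turn about the tool's z in degrees. In form: [[claw, [dx, dy, dz], yaw], ...]. A call has 1 to 10 rows; each row shifts and turns the commanded pose from where the row before left it, along the tool's axes as they then stand; what a row does not reach is not made up. A row lasts 1/8 s, in which the tool goes at most 62.5 mm and 10.7 degrees, less where a joint would pass 70% of its speed; a pose out of reach is approached as far as the arm can. A call is refused whole if a number of a shift passes 6.25 or a number of a turn 10.7, either way. A call with a gripper value outside its range is refused whole. The fingers move at their own pace and stop on an object; FORCE is the grip in N (left out, the last holds). Time passes only in rows, so rows that do not move let the fingers close. It gives the time, the measured TCP pose, the force, the opening and the grip force at its end, in the units of the state.
- sense(): the state, without advancing time (a new reading comes with each control period).
- eyes.camera(name): name is "scene" or "top" or "wrist"; returns a dict with "img" (384x512x3 uint8, red, green, blue), "depth" (384x512 float32, m along the optical axis (not along the pixel's ray), 0 where there is no reading), "camera_matrix" (3x3 intrinsics, pixels), "view" (4x4, takes a point from world to camera coordinates). Camera axes: x right, y down, z forward; pixel columns grow to the right and rows downward; lengths in m; the calibration is good to about 2 mm. A picture is of the moment at which its call begins.
- workorder.close_job(): hands the job in; it is judged then, once.
The state is a dict: "clock": time; "joint_pos": joint angles; "joint_velocities": joint speeds; "effort": joint torques, N m; "tcp_pos": TCP position; "eef_rot": TCP orientation; "force": force on the tool from outside, world axes, zero at the start; "ft_torque": the same for the moment, N m; "grip_width": opening from 0.0 (shut) to 1.0 (fully open); "finger_force": force on a finger pad.
Only numpy, scipy, OpenCV 4.12 (cv2) and the standard library are available. Lean on these libraries where they do the work, as an engineer would, in place of code of your own. Each camera call takes 0.05 s, during which the arm holds its last target. There are 200 camera calls.

### The job

Swing the ring-lamp arm off the tester's sprung cradle, all the way out to its stop on the left. Then take the sensor head with the large ball from the mat, set it upright, ball down, in the sprung ring and press it straight down until the ring is flush with the collar around it; finish while still holding it pressed down, with the lamp left out at its stop. Leave the other two heads and everything else on the table where they are.

Things in the scene. Friction and masses are not known exactly. Their poses are not given: they have to be found in the camera images.
- big_ball_mid (a point): The sensor head to test: a white ball of 62 mm diameter with a flat foot (27 mm across) and an upright grey stem, 24 mm in diameter, on top; 100 mm tall in all, about 0.13 kg, loose on the 2 mm mat among two other heads. Ball centre 28 mm above the foot; bare stem from 57 to 100 mm above the foot. The point is on its axis, 50 mm above the foot (half-way up); z points up the stem.
- small_ball_mid (a point): Another head, not to be moved: the same stem and height (100 mm) but a white ball of only 40 mm. Point on its axis, 50 mm above the foot.
- drum_mid (a point): Another head, not to be moved: the same stem and height (100 mm) but a straight drum body of 58 mm diameter. Point on its axis, 50 mm above the foot.
- seat (a point): Centre of the top face of the sprung steel ring on the tester (white housing 200 x 260 mm, black top 60 mm above the table). Ring: 68 mm outside, 46 mm inside diameter, 8 mm high; at rest its top is 92 mm above the table. The 62 mm ball rests on its inner edge with the ball's centre 21 mm above this point and the foot 7 mm below it, through the ring. Moves with the ring; z up.
- cradle (a joint): How far the ring is pressed down, m: 0 at rest (top 16 mm above the rim of the fixed aluminium collar round it, 90 mm across, rim 76 mm above the table), 0.016 at its end stop, where its top is flush with the collar's rim. A spring pushes it up with about 4 N at the start of its travel and 11 N at the stop; it springs back when let go.
- lamp_knob (a point): Middle of the lamp arm's grip: an upright black round peg, 16 mm diameter, 45 mm tall (point 22 mm above its foot), on top of the flat aluminium arm (20 mm wide, 12 mm thick, top 196 mm above the table), 90 mm from the hinge axis. The arm carries a white ring lamp (100 mm outside, 64 mm inside diameter, 14 mm thick), centred about 180 mm from the hinge axis.
- lamp_hinge (a point): The lamp arm's hinge: on the vertical axis of the post at the back left of the tester, 190 mm above the table. The arm swings level about it.
- lamp (a joint): Lamp arm angle, rad: 0 with the lamp centred over the sprung ring; grows as the arm swings clockwise seen from above (past the robot's side of the tester towards the left) to its end stop at 1.4. Light friction (about 1.5 N at the grip) keeps it where it is left.
- screwdriver: Screwdriver lying on the table, not to be moved.
- tape: Roll of tape, 90 mm, lying flat, not to be moved.
- cleaner: Aluminium can with a black cap, 52 mm wide, 150 mm tall, not to be moved.
- bin: Open grey parts bin 100 x 80 x 40 mm, not to be moved.
- plug: Black connector plug, a block of 50 x 35 x 22 mm, not to be moved.
There are look-alikes about, which are no part of the job. Leave any green look-alike of the part that bears big_ball_mid alone.

How it is judged (in metres and radians):
On the way:
1. the lamp arm is swung out to within 0.2 rad of its stop (value of joint lamp above 1.2 rad), for 0.2 s.
At the end, for the whole second after the job is handed in: Lamp arm within 0.2 rad of its outer stop; the large-ball head upright (0.15 rad), centred (6 mm) and seated (5 mm) on the ring, pressed by the fingers (over 3 N) and bearing on the ring (over 4 N), the ring at least 12.5 of its 16 mm down, at rest through the last second (value of joint lamp above 1.2 rad and value of joint cradle above 0.0125 m and horizontal distance between big_ball_mid and seat below 0.006 m and z of big_ball_mid in the frame of seat between 0.038 and 0.048 m and angle between big_ball_mid's own z axis and vertical below 0.15 rad and contact force between big_ball and cradle above 4 N and contact force between the fingers and big_ball above 3 N and linear speed of big_ball below 0.02 m/s); the arm keeps its last pose, push and grip.
It fails at once if one of the other two heads is moved more than 30 mm (distance of any of small_ball_mid, drum_mid from where it was at the start of the episode above 0.03 m).
It fails at once if another thing on the table is moved more than 30 mm (distance of any of screwdriver, tape, cleaner, bin, plug from where it was at the start of the episode above 0.03 m).
It also fails if it takes over 64 s, if anything falls off the work surface, if the arm or the gripper's body presses on something with over 40 N, if the wrist force passes 120 N, or if a joint passes its speed limit or range.

## Working session

There is one attempt and no reset: what is moved stays moved. The work goes in short steps, Python scripts to look and compute and a shell command to move; the robot and the scene stay as the last step left them, time stands still between calls to the robot, and variables do not carry over. Pictures are saved under pics/ and viewed, at most 10 in all, crops included, and the job is handed in when it is done.

```bash
mkdir -p pics
cat > h.py <<'E'
import numpy as np, cv2
from plant import sense, eyes, workorder
def shot(n,save=None):
    c=eyes.camera(n)
    if save: cv2.imwrite('pics/'+save,c['img'][:,:,::-1])
    return c
def ray(c,u,v):
    T=np.linalg.inv(c['view']); d=np.linalg.inv(c['camera_matrix'])@[u,v,1.]
    return T[:3,3],T[:3,:3]@d
def onz(c,u,v,z):
    o,d=ray(c,u,v); return o+d*(z-o[2])/d[2]
def pts(c):
    h,w=c['depth'].shape; u,v=np.meshgrid(np.arange(w),np.arange(h))
    d=np.stack([u,v,np.ones_like(u)],-1)@np.linalg.inv(c['camera_matrix']).T*c['depth'][...,None]
    T=np.linalg.inv(c['view']); return d@T[:3,:3].T+T[:3,3]
E
python3 - <<'E'
from h import *
for n in('top','scene'):
    c=shot(n,n+'0.png'); np.savez(n+'0.npz',**c); print(n,np.linalg.inv(c['view'])[:3,3].round(3))
s=sense();print(s)
E
```

```text
top [0.436 0.042 0.997]
scene [ 1.267 -0.591  0.838]
{'clock': 0.1, 'joint_pos': array([-8.42542734e+01,  3.02737407e+01,  8.21489888e+01, -1.42169340e-03,
        6.76884650e+01, -1.02264915e+01]), 'joint_velocities': array([ 0.00273233, -0.10877912, -0.13633933, -0.043026  , -0.0513103 ,
        0.0669123 ]), 'effort': array([-6.18926988e-04, -4.40986347e+01, -1.77151144e+01,  6.34610583e-02,
        5.34216268e-02, -3.97436929e-05]), 'tcp_pos': array([ 0.17194533, -0.6002015 ,  0.2216687 ]), 'eef_rot': array([-1.79890339e+02, -1.84481251e-02,  1.59727415e+01]), 'force': array([0.77623549, 0.56036199, 0.24120331]), 'ft_torque': array([-0.03533687, -0.04537366,  0.00377652]), 'finger_force': 0.0, 'grip_width': 0.9988037867337475}
```

View pics/top0.png

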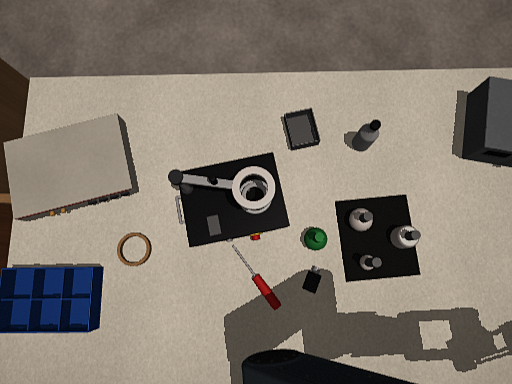

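View pics/scene0.png

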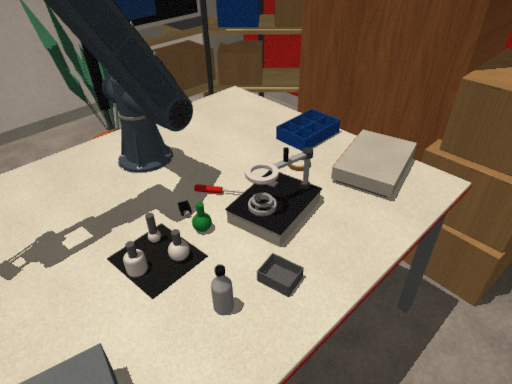

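The top view shows the lamp over the ring at about (253,188), the knob near (213,181), the hinge at (176,178), the three heads on the mat at (361,219), (405,236) and (371,262), and the green look-alike at (316,238). In the scene view, the drum appears to be at (135,262), the small ball at (153,235) and the big ball at (179,247). Next I'll measure these.

Run:
```python
from h import *
t=dict(np.load('top0.npz')); s=dict(np.load('scene0.npz'))
P=pts(t);Q=pts(s)
def near(P,c,h0,h1,r=.05):
    m=(P[...,2]>h0)&(P[...,2]<h1)&(np.hypot(P[...,0]-c[0],P[...,1]-c[1])<r); return P[m]
for u,v in((361,219),(405,236),(371,262)):
    c=onz(t,u,v,.06)
    for nm,X in(('top',P),('scene',Q)):
        a=near(X,c,.075,.115); b=near(X,c,.01,.05)
        print(nm,(u,v),c.round(3),'stem',len(a),np.median(a,0).round(3) if len(a) else '', a.max(0).round(3) if len(a) else '','body ext',(b.max(0)-b.min(0)).round(3) if len(b) else '')
        if len(b): print('   body',b.min(0).round(3),b.max(0).round(3))
for nm,uv in (('hinge',(176,177)),('knob',(213,181)),('lamp',(253,188))): print(nm,P[uv[1]-1:uv[1]+2,uv[0]-1:uv[0]+2,2].round(3).ravel(),onz(t,*uv,.2).round(3))
k=near(P,onz(t,213,181,.22),.21,.26,.03);print('knob',len(k),k.mean(0),k.min(0),k.max(0))
k=near(Q,onz(t,213,181,.22),.205,.26,.03);print('knobS',len(k),k.mean(0) if len(k) else '')
m=(P[...,2]>.18)&(P[...,2]<.205)&(np.linalg.norm(P[...,:2]-onz(t,253,188,.19)[:2],axis=-1)<.07)
mm=m.copy(); k=P[mm];
vs,us=np.where(m&(t['img'].min(2)>150)); (cx,cy),r=cv2.minEnclosingCircle(np.stack([us,vs],1).astype(np.float32)); print('lamp',cx,cy,r,onz(t,cx,cy,.197))
m=(P[...,2]>.085)&(P[...,2]<.1)&(np.linalg.norm(P[...,:2]-onz(t,253,194,.09)[:2],axis=-1)<.06);print('ring',m.sum(),P[m].min(0),P[m].max(0))
m=(Q[...,2]>.086)&(Q[...,2]<.1)&(np.linalg.norm(Q[...,:2]-onz(t,253,194,.09)[:2],axis=-1)<.06);print('ringS',m.sum(),Q[m].min(0),Q[m].max(0))
a=np.hstack([cv2.resize(t['img'][140:300,150:430],None,fx=1.4,fy=1.4)[:224],]); 
b=cv2.resize(s['img'][140:300,100:340],None,fx=3,fy=3,interpolation=cv2.INTER_CUBIC)
cv2.imwrite('pics/c1.png',b[:,:,::-1])
```

```text
top (361, 219) [ 0.544 -0.213  0.06 ] stem 100 [ 0.547 -0.216  0.102] [ 0.559 -0.207  0.106] body ext [0.059 0.058 0.021]
   body [ 0.518 -0.247  0.029] [ 0.576 -0.189  0.05 ]
scene (361, 219) [ 0.544 -0.213  0.06 ] stem 99 [ 0.553 -0.221  0.097] [ 0.559 -0.207  0.105] body ext [0.052 0.059 0.04 ]
   body [ 0.526 -0.249  0.01 ] [ 0.578 -0.189  0.05 ]
top (405, 236) [ 0.499 -0.323  0.06 ] stem 113 [ 0.5   -0.328  0.102] [ 0.512 -0.319  0.106] body ext [0.057 0.028 0.039]
   body [ 0.472 -0.331  0.01 ] [ 0.529 -0.303  0.05 ]
scene (405, 236) [ 0.499 -0.323  0.06 ] stem 111 [ 0.504 -0.333  0.096] [ 0.511 -0.32   0.104] body ext [0.041 0.056 0.039]
   body [ 0.489 -0.361  0.01 ] [ 0.531 -0.304  0.049]
top (371, 262) [ 0.434 -0.231  0.06 ] stem 107 [ 0.434 -0.229  0.102] [ 0.447 -0.219  0.106] body ext [0.039 0.03  0.032]
   body [ 0.416 -0.242  0.017] [ 0.455 -0.212  0.05 ]
scene (371, 262) [ 0.434 -0.231  0.06 ] stem 93 [ 0.44  -0.234  0.096] [ 0.448 -0.22   0.104] body ext [0.033 0.038 0.04 ]
   body [ 0.42  -0.251  0.01 ] [ 0.453 -0.212  0.05 ]
hinge [0.202 0.202 0.202 0.202 0.2   0.202 0.2   0.199 0.201] [0.63  0.239 0.2  ]
knob [0.244 0.238 0.237 0.234 0.232 0.226 0.225 0.225 0.222] [0.619 0.154 0.2  ]
lamp [0.065 0.061 0.062 0.062 0.06  0.063 0.064 0.062 0.059] [0.601 0.063 0.2  ]
knob 66 [0.61684624 0.15052063 0.23487142] [0.61103588 0.14413952 0.21084781] [0.62516356 0.15902793 0.24406993]
knobS 62 [0.61921072 0.1487479  0.22650573]
lamp 249.5 186.0 25.224096298217773 [0.60676577 0.07093049 0.197     ]
ring 155 [0.59813878 0.03255464 0.08658439] [0.64002926 0.09420762 0.09652016]
ringS 171 [0.57386081 0.02815221 0.08604735] [0.63891463 0.09871957 0.09558683]
```

View pics/c1.png

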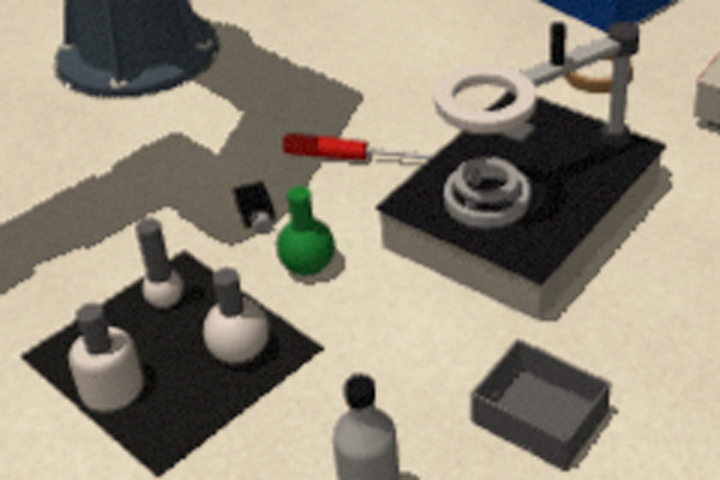

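The crop confirms the big ball is the head at crop (236,325), i.e. (0.547,-0.218). The drum is at (0.50,-0.33) and the small ball at (0.435,-0.231). The heights match what's given: stem top 0.102, knob top 0.241. The knob at (0.617,0.151) is 90 mm from the hinge, and the seat is at about (0.605,0.063). I'll lift and turn first, then move over the knob.

```bash
cat >> h.py <<'E'
def to(x,y,z,yaw=None):
    s=sense(); p=s['tcp_pos']; w=np.radians(s['eef_rot'][2]); d=np.array([x,y,z])-p
    print('tcp',p.round(4),'rot',s['eef_rot'].round(2),'shift cm',(100*np.array([d[0]*np.cos(w)+d[1]*np.sin(w), d[0]*np.sin(w)-d[1]*np.cos(w), -d[2]])).round(2),'turn',None if yaw is None else round(s['eef_rot'][2]-yaw,1))
E
python3 -m jog '[[1,[0,0,-1.4],-9.5],[1,[0,0,-1.4],-9.5],[1,[0,0,-1.4],-9.5],[1,[0,0,-1.4],-9.5],[1,[0,0,-1.4],-9.5],[1,[0,0,-1.4],-9.5],[1,[0,0,-1.4],-9.5]]' 20
python3 -m jog '[[0.2,[5,2.1,0],0],[0.2,[5,2.1,0],0],[0.2,[5,2.1,0],0],[0.2,[5,2.1,0],0],[0.2,[5,2.1,0],0],[0.2,[5,2.1,0],0],[0.2,[5,2.1,0],0],[0.2,[5,2.1,0],0],[0.2,[5,2.1,0],0],[0.2,[5,2.1,0],0]]'
python3 -c "
from h import *
to(.618,.151,.32,82)"
```

```text
clock: 0.98
tcp_pos: [0.172, -0.6004, 0.3204]
eef_rot: [-180.0, -0.1, 82.8]
force: [1.3, -0.5, -0.3]
grip_width: 1.0
finger_force: 0.0
clock: 2.22
tcp_pos: [0.4462, -0.1309, 0.3204]
eef_rot: [-180.0, 0.0, 82.5]
force: [-0.2, -1.1, 0.5]
grip_width: 0.6
finger_force: 0.0
tcp [ 0.4462 -0.1309  0.3204] rot [-179.99    0.     82.47] shift cm [30.2  13.34  0.04] turn 0.5
```

```bash
python3 -m jog '[[0.2,[5,2.2,0],0],[0.2,[5,2.2,0],0],[0.2,[5,2.2,0],0],[0.2,[5,2.2,0],0],[0.2,[5,2.2,0],0],[0.2,[5.2,2.3,0],0],[0.2,[0,0,0],0],[0.2,[0,0,0],0]]'
python3 - <<'E'
from h import *
to(.618,.151,.207,82)
c=shot('wrist','w1.png'); P=pts(c)
m=(P[...,2]>.228)&(P[...,2]<.25)&(np.hypot(P[...,0]-.618,P[...,1]-.151)<.025)
print(m.sum(),P[m].mean(0).round(4) if m.any() else '')
E
```

```text
clock: 3.22
tcp_pos: [0.6163, 0.1491, 0.3197]
eef_rot: [-179.9, 0.1, 82.5]
force: [-0.9, -0.0, -0.7]
grip_width: 0.6
finger_force: 0.0
tcp [0.6163 0.1491 0.3197] rot [-1.7988e+02  6.0000e-02  8.2510e+01] shift cm [ 0.21  0.14 11.27] turn 0.5
332 [0.6166 0.154  0.2408]
```

```bash
python3 -m jog '[[0.2,[0.3,0,4],0],[0.2,[0,0,4],0],[0.2,[0,0,3.2],0],[0.2,[0,0,0],0],[-1,[0,0,0],0],[-1,[0,0,0],0],[-1,[0,0,0],0],[-1,[0,0,0],0],[-1,[0,0,0],0],[-1,[0,0,0],0]]' 8
python3 -c "
from h import *
to(.618,.151,.207,82)"
```

```text
clock: 4.53
tcp_pos: [0.6175, 0.1524, 0.209]
eef_rot: [180.0, -0.0, 82.5]
force: [-0.2, -0.1, 3.0]
grip_width: 0.18
finger_force: 8.0
tcp [0.6175 0.1524 0.209 ] rot [179.99  -0.    82.48] shift cm [-0.13  0.07  0.2 ] turn 0.5
```

```bash
python3 -m jog '[[-1,[0.09,-1.25,0],8],[-1,[0.09,-1.25,0],8],[-1,[0.09,-1.25,0],8],[-1,[0.09,-1.25,0],8],[-1,[0.09,-1.25,0],8],[-1,[0.09,-1.25,0],8],[-1,[0.09,-1.25,0],8],[-1,[0.09,-1.25,0],8],[-1,[0.09,-1.25,0],8],[-1,[0,0,0],0]]'
python3 -m jog '[[-1,[0.09,-1.25,0],8],[-1,[0,0,0],0]]'
python3 -c "
from h import *
to(.54,.236,.209,2)"
```

```text
clock: 5.78
tcp_pos: [0.5423, 0.2262, 0.209]
eef_rot: [-180.0, -0.2, 10.6]
force: [1.9, 0.1, 1.0]
grip_width: 0.18
finger_force: 8.0
clock: 6.02
tcp_pos: [0.5411, 0.2381, 0.209]
eef_rot: [-180.0, -0.2, 2.7]
force: [3.4, 0.6, 1.1]
grip_width: 0.181
finger_force: 8.0
tcp [0.5411 0.2381 0.209 ] rot [-179.95   -0.19    2.69] shift cm [-0.12  0.2   0.  ] turn 0.7
```

```bash
python3 -m jog '[[-1,[0,-0.3,0],1.5],[-1,[0,0,0],0]]'
python3 -m jog '[[0.3,[0,0,0],0],[0.3,[0,0,0],0],[0.3,[0,0,0],0],[0.3,[0,0,0],0],[0.3,[0,0,-4],0],[0.3,[0,0,-4],0],[0.3,[0,0,-4],0]]'
python3 - <<'E'
from h import *
c=shot('top','top1.png');np.savez('top1.npz',**c)
c=shot('scene');np.savez('scene1.npz',**c)
P=pts(c)
for n in('top1','scene1'):
    P=pts(dict(np.load(n+'.npz')))
    m=(P[...,2]>.086)&(P[...,2]<.1)&(np.hypot(P[...,0]-.605,P[...,1]-.063)<.05);print('ring',m.sum(),P[m].min(0).round(4),P[m].max(0).round(4))
to(.547,-.218,.25,90)
E
```

```text
clock: 6.28
tcp_pos: [0.5411, 0.2387, 0.209]
eef_rot: [179.8, -0.2, 1.1]
force: [4.5, -3.6, 2.7]
grip_width: 0.179
finger_force: 8.0
clock: 7.15
tcp_pos: [0.5392, 0.2407, 0.3296]
eef_rot: [-180.0, 0.0, 1.0]
force: [0.4, 0.2, -0.1]
grip_width: 0.646
finger_force: 0.0
ring 298 [0.5742 0.0301 0.0863] [0.6401 0.0943 0.0967]
ring 177 [0.5717 0.0285 0.086 ] [0.6399 0.0967 0.0968]
tcp [0.5422 0.2415 0.3339] rot [-179.86   -0.6     1.  ] shift cm [-0.32 45.96  8.39] turn -89.0
```

View pics/top1.png

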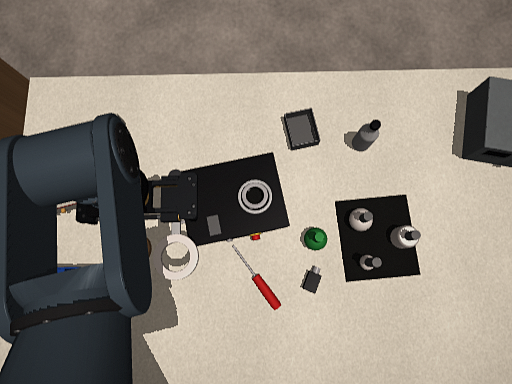

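The lamp is now out at (181,257) against its stop, and the wrist felt the contact. The ring is uncovered at (255,196), centred at (0.606,0.0625), and nothing else has moved. Next I go to the big-ball head.

```bash
python3 -m jog '[[0.3,[0,5.7,0],0],[0.3,[0,5.7,0],0],[0.3,[0,5.7,0],0],[0.3,[0,5.7,0],0],[0.3,[0,5.7,0],0],[0.3,[0,5.7,0],0],[0.3,[0,5.7,0],0],[0.3,[0,5.7,0],0]]'
python3 -m jog '[[0.3,[0,0,1.5],-9.9],[0.3,[0,0,1.5],-9.9],[0.3,[0,0,1.5],-9.9],[0.3,[0,0,1.5],-9.9],[0.3,[0,0,1.5],-9.9],[0.3,[0,0,1.5],-9.9],[0.3,[0,0,1.5],-9.9],[0.3,[0,0,1],-9.9],[0.3,[0,0,0],-9.9],[0.3,[0,0,0],0]]'
python3 - <<'E'
from h import *
c=shot('wrist','w2.png'); P=pts(c)
m=(P[...,2]>.095)&(P[...,2]<.11)&(np.hypot(P[...,0]-.547,P[...,1]+.218)<.03)
q=P[m]; print(m.sum(),q.mean(0).round(4),q.min(0).round(4),q.max(0).round(4))
m=(P[...,2]>.02)&(P[...,2]<.055)&(np.hypot(P[...,0]-.547,P[...,1]+.218)<.045)
q=P[m]; print(m.sum(),q.min(0).round(4),q.max(0).round(4))
to(.547,-.218,.068,90)
E
```

```text
clock: 8.25
tcp_pos: [0.5467, -0.2167, 0.3275]
eef_rot: [-179.9, 0.1, 1.0]
force: [0.4, -0.3, -0.7]
grip_width: 0.652
finger_force: 0.0
clock: 9.5
tcp_pos: [0.5468, -0.2148, 0.2125]
eef_rot: [-179.9, -0.1, 90.0]
force: [-0.4, -0.3, 0.5]
grip_width: 0.652
finger_force: 0.0
523 [ 0.5454 -0.2174  0.1031] [ 0.534  -0.2297  0.095 ] [ 0.5566 -0.2069  0.1058]
1082 [ 0.5156 -0.2433  0.0285] [ 0.5751 -0.188   0.055 ]
tcp [ 0.547  -0.215   0.2129] rot [-1.7994e+02 -5.0000e-02  8.9910e+01] shift cm [-0.3   0.   14.49] turn -0.1
```

View pics/w2.png

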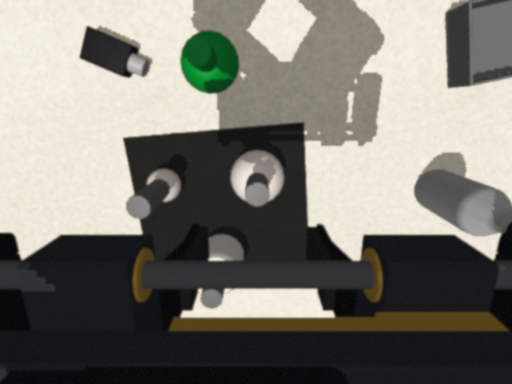

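The wrist view shows the big white ball at (257,175) with its stem top at (257,190), between the small ball on the left and the drum below. Stem centre is (0.5455,-0.218), so I go down and grip it.

```bash
python3 -m jog '[[0.3,[-0.33,-0.1,4],0],[0.3,[0,0,4],0],[0.3,[0,0,3.5],0],[0.3,[0,0,2.9],0],[0.3,[0,0,0],0],[0.3,[0,0,0],0]]'
python3 -m jog '[[-1,[0,0,0],0],[-1,[0,0,0],0],[-1,[0,0,0],0],[-1,[0,0,0],0],[-1,[0,0,0],0],[-1,[0,0,0],0],[-1,[0,0,0],0],[-1,[0,0,0],0]]' 40
python3 -m jog '[[-1,[0,0,-2],0],[-1,[0,0,-4],0],[-1,[0,0,-4],0],[-1,[0,0,-4],0],[-1,[0,0,-1],0],[-1,[0,0,0],0],[-1,[0,0,0],0]]'
python3 - <<'E'
from h import *
to(.606,.0625,.215,90)
c=shot('scene'); cv2.imwrite('pics/s2.png',cv2.resize(c['img'][100:300,80:340],None,fx=3,fy=3)[:,:,::-1])
E
```

```text
clock: 10.3
tcp_pos: [0.547, -0.219, 0.0704]
eef_rot: [179.9, 0.0, 90.0]
force: [0.1, -0.7, 0.3]
grip_width: 0.651
finger_force: 0.0
clock: 11.3
tcp_pos: [0.5464, -0.2187, 0.0698]
eef_rot: [180.0, 0.0, 90.1]
force: [-1.2, 0.2, 4.1]
grip_width: 0.263
finger_force: 40.0
clock: 12.18
tcp_pos: [0.5451, -0.2178, 0.2173]
eef_rot: [-179.8, -0.1, 90.1]
force: [1.2, 0.2, -1.6]
grip_width: 0.265
finger_force: 40.0
tcp [ 0.5451 -0.2178  0.2173] rot [-1.7979e+02 -1.4000e-01  9.0070e+01] shift cm [28.03  6.13  0.23] turn 0.1
```

View pics/s2.png

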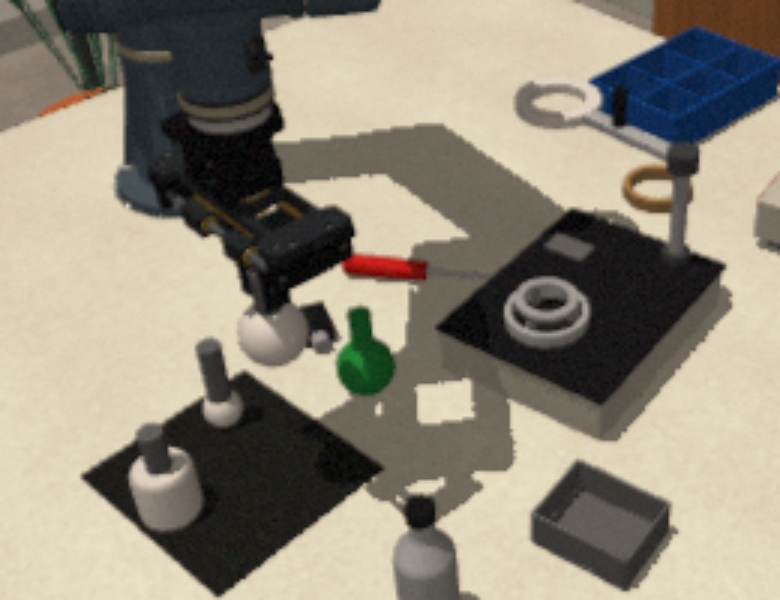

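The crop shows the big-ball head hanging upright at crop (272,335). The other heads are untouched and the lamp is still out. Next I carry it over the ring.

```bash
python3 -m jog '[[-1,[3.5,0.77,0],0],[-1,[3.5,0.77,0],0],[-1,[3.5,0.77,0],0],[-1,[3.5,0.77,0],0],[-1,[3.5,0.77,0],0],[-1,[3.5,0.77,0],0],[-1,[3.5,0.77,0],0],[-1,[3.5,0.74,0],0],[-1,[0,0,0],0],[-1,[0,0,0],0]]'
python3 -m jog '[[-1,[0,0,1.5],0],[-1,[0,0,1.5],0],[-1,[0,0,1.5],0],[-1,[0,0,0.5],0],[-1,[0,0,0],0],[-1,[0,0,0],0]]'
python3 - <<'E'
from h import *
to(.606,.0625,.153,90)
for n in('scene','wrist'):
    c=shot(n,n+'3.png'); P=pts(c); z=P[...,2]
    m=(z>.104)&(z<.15)&(np.hypot(P[...,0]-.606,P[...,1]-.063)<.045)&(c['img'].min(2)>90)
    o=np.linalg.inv(c['view'])[:3,3]
    q=P[m]; A=np.c_[2*q,np.ones(len(q))]; s=np.linalg.lstsq(A,(q**2).sum(1),rcond=None)[0]
    print(n,m.sum(),'ball',s[:3].round(4),'r',np.sqrt(s[3]+s[:3]@s[:3]).round(4))
    m=(z>.086)&(z<.1)&(np.hypot(P[...,0]-.606,P[...,1]-.063)<.05); q=P[m];print(' ring',m.sum(),q.min(0).round(4),q.max(0).round(4))
c=shot('scene');cv2.imwrite('pics/s3.png',cv2.resize(c['img'][130:250,200:340],None,fx=4,fy=4)[:,:,::-1])
E
```

```text
clock: 13.48
tcp_pos: [0.6066, 0.0611, 0.2183]
eef_rot: [-179.9, 0.0, 90.1]
force: [0.9, -0.4, -1.3]
grip_width: 0.264
finger_force: 40.0
clock: 14.22
tcp_pos: [0.6078, 0.0615, 0.17]
eef_rot: [179.9, 0.0, 90.1]
force: [-0.4, -0.5, -1.4]
grip_width: 0.264
finger_force: 40.0
tcp [0.6078 0.0615 0.17  ] rot [179.93   0.    90.08] shift cm [ 0.1  -0.18  1.7 ] turn 0.1
scene 179 ball [0.608  0.0607 0.1311] r 0.0291
 ring 117 [0.5753 0.0284 0.0864] [0.6386 0.0928 0.0959]
wrist 1569 ball [0.6068 0.0615 0.1322] r 0.0305
 ring 1200 [0.5711 0.0571 0.0868] [0.6371 0.0967 0.0954]
```

View pics/s3.png

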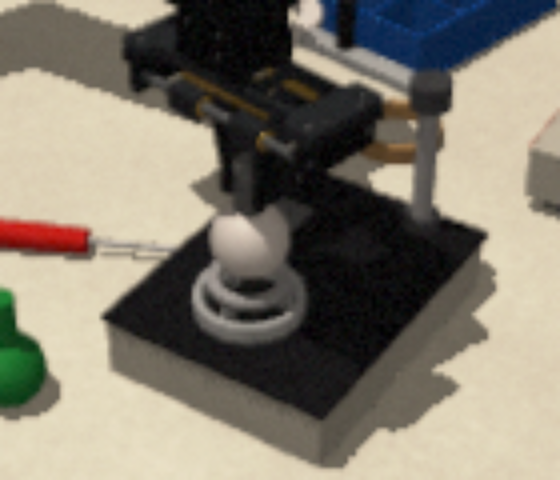

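The ball at (250,240) in the crop hangs directly over the ring at (250,295), within 2 mm by the sphere fit. I'll lower it and watch the force.

```bash
python3 -m jog '[[-1,[0.1,-0.15,0.5],0],[-1,[0,0,0.5],0],[-1,[0,0,0.5],0],[-1,[0,0,0.3],0],[-1,[0,0,0],0],[-1,[0,0,0],0]]'
python3 -m jog '[[-1,[0,0,0.3],0],[-1,[0,0,0.3],0],[-1,[0,0,0.3],0],[-1,[0,0,0.3],0],[-1,[0,0,0],0],[-1,[0,0,0],0]]'
```

```text
clock: 15.12
tcp_pos: [0.6056, 0.0626, 0.1519]
eef_rot: [-180.0, -0.0, 90.1]
force: [-0.5, 1.4, 2.4]
grip_width: 0.267
finger_force: 40.0
clock: 15.88
tcp_pos: [0.6057, 0.0626, 0.14]
eef_rot: [180.0, -0.0, 90.1]
force: [-3.1, 1.6, 6.9]
grip_width: 0.267
finger_force: 40.0
```

```bash
python3 -m jog '[[-1,[0,0,0.15],0],[-1,[0,0,0.15],0],[-1,[0,0,0],0],[-1,[0,0,0],0],[-1,[0,0,0],0]]'
python3 - <<'E'
from h import *
for n in('scene','wrist'):
    c=shot(n); P=pts(c); z=P[...,2]
    m=(z>.085)&(z<.125)&(np.hypot(P[...,0]-.606,P[...,1]-.063)<.033)&(c['img'].min(2)>90)
    q=P[m]; A=np.c_[2*q,np.ones(len(q))]; s=np.linalg.lstsq(A,(q**2).sum(1),rcond=None)[0]
    print(n,m.sum(),'ball',s[:3].round(4),'r',np.sqrt(s[3]+s[:3]@s[:3]).round(4))
    if n=='scene': cv2.imwrite('pics/s4.png',cv2.resize(c['img'][100:250,180:340],None,fx=4,fy=4)[:,:,::-1])
E
```

```text
clock: 16.5
tcp_pos: [0.6057, 0.0626, 0.1373]
eef_rot: [180.0, -0.0, 90.1]
force: [-2.8, 1.5, 8.0]
grip_width: 0.262
finger_force: 40.0
scene 230 ball [0.606  0.0616 0.0994] r 0.0287
wrist 3028 ball [0.6046 0.0626 0.0995] r 0.0304
```

View pics/s4.png

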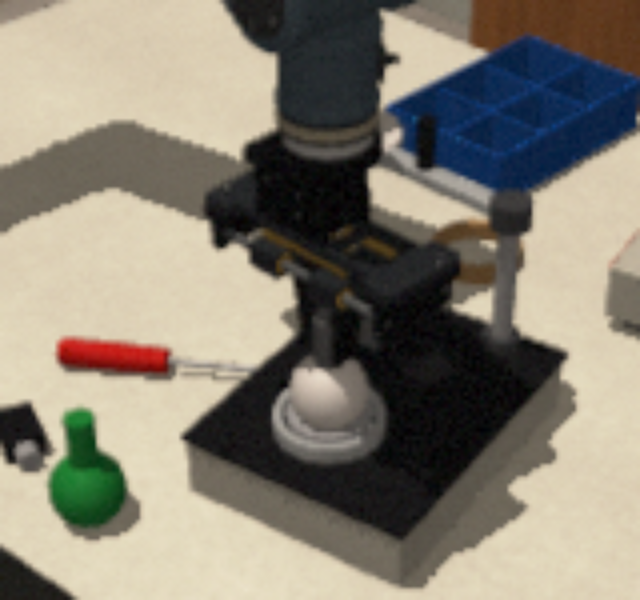

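The ring at (330,415) is almost flush with its collar. The ball centre is at 0.0994 against 0.097 at the stop, so about 2 mm remain. I'll press on until the end stop shows in the force.

```bash
python3 -m jog '[[-1,[0,0,0.1],0],[-1,[0,0,0.1],0],[-1,[0,0,0],0],[-1,[0,0,0],0],[-1,[0,0,0],0]]'
python3 -m jog '[[-1,[0,0,0.08],0],[-1,[0,0,0],0],[-1,[0,0,0],0]]'
```

```text
clock: 17.23
tcp_pos: [0.6058, 0.0627, 0.1356]
eef_rot: [180.0, -0.0, 90.1]
force: [-3.1, 0.7, 9.5]
grip_width: 0.263
finger_force: 40.0
clock: 17.6
tcp_pos: [0.6058, 0.0627, 0.1355]
eef_rot: [180.0, -0.0, 90.1]
force: [-4.0, 2.6, 13.3]
grip_width: 0.265
finger_force: 40.0
```

The end stop is reached: the TCP stopped moving and the force jumped. I'll let it settle, then hand in.

```bash
python3 -m jog '[[-1,[0,0,0],0],[-1,[0,0,0],0],[-1,[0,0,0],0],[-1,[0,0,0],0]]' && python3 -c "
from h import *
P=pts(shot('scene')); m=(P[...,2]>.21)&(P[...,2]<.245)&(np.hypot(P[...,0]-.54,P[...,1]-.238)<.03); print('knob',m.sum(),P[m].mean(0))
print(workorder.close_job())"
```

```text
clock: 18.1
tcp_pos: [0.6058, 0.0627, 0.1356]
eef_rot: [180.0, -0.0, 90.1]
force: [-4.8, 0.8, 12.0]
grip_width: 0.265
finger_force: 40.0
knob 52 [0.54355454 0.23592122 0.22786533]
the job is handed in; nothing more can be done
None
```

The job is handed in at 18 s with the lamp out at its stop and the large-ball head held upright, pressed against the ring's end stop at about 12 N; the hand-in returned no verdict.

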